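# Unload the twin clamshell test fixture

### The job

Push the clear lid of the test fixture up by its front lip and over past its balance point so that it stays open by itself, then press down the front knockout lever of the nest that holds the finned module so that the module rises out of its nest. Lift the finned module out and set it down gently, fins up, flat on the floor of the shallow open tray, clear of the module that already lies there. Leave the lid open, the smooth-topped reference module seated in its nest, and everything else on the bench as it is.

Things in the scene. Friction and masses are not known exactly. Their poses are not given: they have to be found in the camera images.
- fixture: Twin clamshell test fixture, fixed, 180 (x) x 210 (y) x 72 mm high, front turned to the robot's right; origin at the centre of its underside, x from its front (lid lip, levers) to its hinge, y to its left, z up. Two open-topped nests 58 (x) x 46 (y) x 24 mm deep, centres at x 0, y +45 and -45 mm, floors at z 48, mouths at z 72 mm; knockout rods in the floors, 3 mm below them at rest.
- lid (a joint): Lid angle: 0 closed (flat), grows as the front goes up, stop at 1.87 rad. Aluminium frame with clear window, 0.6 kg, no spring or catch: below 1.58 rad (upright) it falls shut, beyond it falls gently open and stays. It turns about the fixture's y at lid_hinge; frame 180 mm long from the hinge, 210 mm wide. Closed, it covers the nests (not the paddles) at z 75 to 90 mm; open, it stands 290 mm high.
- lid_lip (a point): Middle of the lower front edge of the lid's finger lip, a plate 60 mm wide (along y), 6 mm thick, standing 24 mm out in front of the fixture's front face; moves with the lid. Closed, at (-114, 0, 76) mm in the fixture's frame, 204 mm in front of and 8 mm below the hinge line, free down to the bench. Lifting there takes about 3 N.
- lid_hinge (a point): Centre of the lid's hinge line, at (90, 0, 84) mm in the fixture's frame; fixed to the fixture.
- lever_left (a joint): Knockout lever at the left (+y) end of the fixture's front: 0 to 0.1 at rest, paddle raised; grows as the paddle is pressed down, stop at 0.6 rad. Axis along y at (-60, 70, 36) mm in the fixture's frame, paddle 75 mm in front of it. Takes about 6 N, stays where left. It drives the left nest's rods up 31.7 mm per rad: at the stop the module there is 16 mm up and stays raised.
- lever_right (a joint): The same lever at the right (-y) end of the front, axis at (-60, -70, 36) mm, for the right nest (y -45 mm).
- left_paddle (a point): Middle of the top of the left lever's paddle, a black plate 30 x 30 x 8 mm, at about (-129, 70, 66) mm in the fixture's frame at rest, beside and in front of the lid's lip; it goes down about 44 mm to the stop, there sloping 0.3 rad down to the front. Moves with the lever.
- right_paddle (a point): The same for the right lever, at about (-129, -70, 66) mm at rest.
- module: The finned aluminium power module to be taken out: block 56 (x) x 44 (y) x 26 mm high with seven upright fins along x on its top, 0.13 to 0.25 kg; origin at the centre of its underside, z up. It sits in the left or the right nest, long side along the fixture's x, only its top 2 mm above the nest's mouth: too low to be gripped until its lever has raised it.
- reference: Smooth-topped aluminium reference module of the same outside size and origin, in the other nest; it must stay seated.
- tray: Shallow open black tray, fixed, 260 (x) x 130 (y) x 25 mm high, walls 4 mm, floor 4 mm above the bench (its inner length is 252, width 122 mm); origin at the centre of its underside. Left of the fixture (behind its open lid) or right of it.
- tray_module: A finned module like the first one (56 x 44 x 26 mm, origin at the centre of its underside), already lying in the tray, long side along the tray's x, anywhere along it; leave it.
- multimeter: Handheld multimeter lying on the bench, 180 x 85 x 42 mm; bystander. Origin of each bystander: centre of its underside.
- bottle: Upright white cleaner bottle, 52 mm across, 140 mm high; bystander.
- spool: Solder wire reel standing on its flange, 56 mm across, 46 mm high; bystander.
- decade_box: Small grey resistance box with terminals, 70 x 110 x 57 mm high; bystander.
- pliers: Pliers with yellow grips lying flat, about 160 mm long along x, 15 mm high; bystander.
- screwdriver: Screwdriver lying along its x, about 170 mm long, 30 mm high; bystander.
- tape: Roll of tape lying flat, 90 mm across, 19 mm high; bystander.
Things that resemble listed ones, but are neither listed nor needed, are in the scene too. What is shaped like the tray_module but pink is not meant.

How it is judged:
By the outcome, as a careful person would: the job done as asked, in the order asked, and still so for the second after the job is handed in, with the robot touching nothing.
It also fails if it takes over 64 s, if anything falls off the work surface, if the arm or the gripper's body presses on something with over 40 N, if the wrist force passes 120 N, or if a joint passes its speed limit or range.

### The arm

A 6-joint arm with a two-finger parallel gripper is mounted at the origin on the work surface. World frame = base frame: x ahead of the robot, y to its left, z up, the work surface at z = 0. Lengths are in m, angles in rad, forces in N, time in s.
With the tool pointing down it reaches from about 0.2 to 0.875 m from the base axis. Payload 3.4 kg.
Tool frame: the origin (TCP) lies midway between the tips of the shut fingers; the grasp point (between the pads) lies 19 mm behind it; x points along the fingers, y is the direction in which the jaws open and shut, and the axes are right-handed (so a half turn about x gives the same grasp; the last joint's range is limited). The gripper opens to 94 mm and grips with 3 to 60 N. Pads are 16 mm wide; open, the fingers measure 119 mm over their backs; the gripper's body (75 mm by 177 mm) begins 78 mm behind the grasp point.
Start: joints at [1.203, 0.276, 1.505, -0, 1.361, -0.121], TCP at [0.14, 0.558, 0.205] pointing down, gripper open.
Joint ranges: [-2.89, 2.89], [-0.75, 2.08], [0.22, 2.7], [-1.18, 4.32], [0.11, 2.71], [-2.7, 2.7]. Speed limits (rad/s): [2.57, 2.57, 3.14, 3.14, 3.14, 3.14].

### API

Orientations are given as [roll, pitch, yaw] about the fixed x, y, z axes, in that order (R = Rz(yaw) Ry(pitch) Rx(roll)).
In Python, from workcell import ctrl gives the robot as it stands. The module is installed in compiled form; this text tells all that it offers.
- The arm moves only by the shell command python3 -m creep 'ROWS' [OPENING] [FORCE]. ROWS is JSON, one flat list of numbers, 4 for each row, row after row: the shift along the world's x, y, z scaled (see below), then the turn about the world's z scaled (see below). A call has 1 to 10 rows; each row shifts and turns the commanded pose from where the row before left it; what a row does not reach is not made up. The controller multiplies each number of a shift by 15 cm and each number of a turn by 1.5 rad. A row lasts 1/10 s, in which the tool goes at most 50 mm and 8.59 degrees, less where a joint would pass 70% of its speed; a pose out of reach is approached as far as the arm can. A call with a number of a shift or a turn outside -1 to 1 is refused whole. A call with a gripper value outside its range is refused whole. OPENING is the closure, from 0 (fully open) to 1 (shut), set as the call begins (- or left out, the last holds). The fingers move at their own pace and stop on an object; FORCE is the grip in N (left out, the last holds). Time passes only in rows, so rows that do not move let the fingers close. It gives the time, the measured TCP pose, the force and the opening at its end, in the units of the state.
- ctrl.state(): the state, without advancing time (a new reading comes with each control period).
- ctrl.snapshot(name): name is "scene" or "top" or "wrist"; returns the picture (384x512x3 uint8, red, green, blue); there is no depth.
- ctrl.get_calibration(name): a dict with "fx", "fy", "cx", "cy" (pixels), "distortion" ([k1, k2, p1, p2, k3] as OpenCV has them; the pictures are not rectified), "R" (3x3) and "t" (3): a world point X has camera coordinates R X + t. Camera axes: x right, y down, z forward; pixel columns grow to the right and rows downward; lengths in m; the calibration is good to about 2 mm. A picture is of the moment at which its call begins: read the wrist's pose just before it. get_calibration takes no time and is no camera call; for the wrist camera it gives the pose at the moment of the call.
- ctrl.finish_job(): hands the job in, once; it reports no verdict.
The state is a dict: "t": time; "joint_pos": joint angles; "qd": joint speeds; "tau": joint torques, N m; "position": TCP position; "orientation": TCP orientation; "wrist_force": force on the tool from outside, world axes, zero at the start; "wrist_torque": the same for the moment, N m; "width": finger opening in m.
Only numpy, scipy, OpenCV 4.12 (cv2) and the standard library are available. Lean on these libraries where they do the work, as an engineer would, in place of code of your own. Each camera call takes 0.05 s, during which the arm holds its last target.

## Working session

There is one attempt and no reset: what is moved stays moved. The work goes in short steps, Python scripts to look and compute and a shell command to move; the robot and the scene stay as the last step left them, time stands still between calls to the robot, and variables do not carry over. Pictures are saved under pics/ and viewed, and the job is handed in when it is done.

```bash
mkdir -p pics; cat > h.py <<'E'
from workcell import ctrl
import numpy as np, cv2
def snap(n,f):
    im=ctrl.snapshot(n); cv2.imwrite('pics/'+f+'.png',cv2.cvtColor(im,cv2.COLOR_RGB2BGR)); return im
def ray(c,u,v):
    K=np.array([[c['fx'],0,c['cx']],[0,c['fy'],c['cy']],[0,0,1]]);R=np.array(c['R']);t=np.array(c['t'])
    p=cv2.undistortPoints(np.array([[[u,v]]],float),K,np.array(c['distortion']))[0,0]
    return -R.T@t, R.T@np.array([p[0],p[1],1])
def onz(c,u,v,z):
    o,d=ray(c,u,v); return o+d*(z-o[2])/d[2]
def proj(c,P):
    K=np.array([[c['fx'],0,c['cx']],[0,c['fy'],c['cy']],[0,0,1]]);R=np.array(c['R'])
    return cv2.projectPoints(np.array(P,float).reshape(-1,3),cv2.Rodrigues(R)[0],np.array(c['t'],float),K,np.array(c['distortion']))[0][:,0]
E
python3 - <<'E'
from h import *
np.set_printoptions(precision=3,suppress=True)
for n in['scene','top','wrist']:
    c=ctrl.get_calibration(n); R=np.array(c['R']); print(n,c['fx'],c['distortion'],'pos',-R.T@np.array(c['t']),'fwd',R[2])
    snap(n,n+'0')
print(ctrl.state())
E
```

```text
scene 362.6304416316187 [-0.068  0.     0.     0.     0.   ] pos [ 0.935 -0.453  0.934] fwd [-0.394  0.366 -0.843]
top 456.29946827804423 [-0.104  0.     0.     0.     0.   ] pos [ 0.252 -0.089  1.355] fwd [ 0.201  0.012 -0.98 ]
wrist 315.08097015900336 [-0.087  0.     0.     0.     0.   ] pos [0.058 0.579 0.385] fwd [ 0.275 -0.071 -0.959]
{'t': 0.15, 'joint_pos': array([ 1.203,  0.276,  1.506,  0.   ,  1.361, -0.121]), 'qd': array([-0.   , -0.003, -0.005, -0.001, -0.   ,  0.   ]), 'tau': array([  0.   , -40.492, -23.743,   0.07 ,   0.032,  -0.   ]), 'position': array([0.14 , 0.557, 0.205]), 'orientation': array([-1.713,  1.569, -1.96 ]), 'wrist_force': array([-0.391, -0.548, -0.352]), 'wrist_torque': array([-0.012, -0.053,  0.   ]), 'width': 0.09401703277683918}
```

View pics/scene0.png

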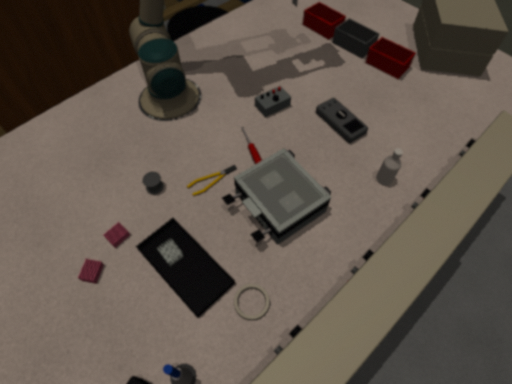

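View pics/top0.png

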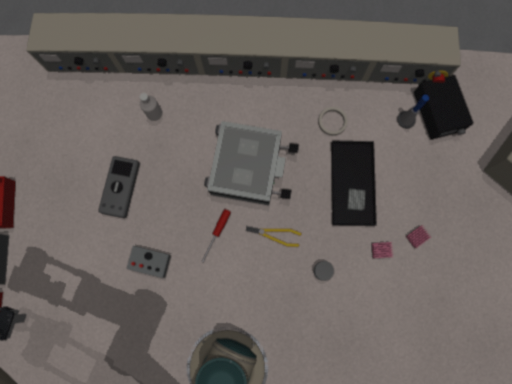

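View pics/wrist0.png

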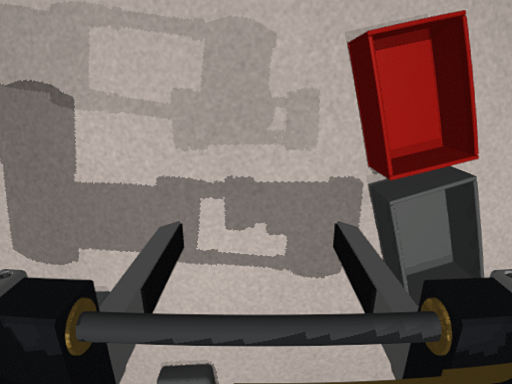

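The top view has the fixture at about (247,163), with its paddles at (286,194) and (293,148). The tray is at (354,183) and its module at (356,200). I'll zoom in to see which nest holds the finned module.

```bash
python3 - <<'E'
from h import *
im=cv2.imread('pics/top0.png'); cv2.imwrite('pics/z1.png',cv2.resize(im[110:240,190:390],None,fx=4,fy=4,interpolation=cv2.INTER_CUBIC))
im=cv2.imread('pics/scene0.png'); cv2.imwrite('pics/z2.png',cv2.resize(im[140:320,130:340],None,fx=3.3,fy=3.3,interpolation=cv2.INTER_CUBIC))
E
```

```text
(no output)
```

View pics/z1.png

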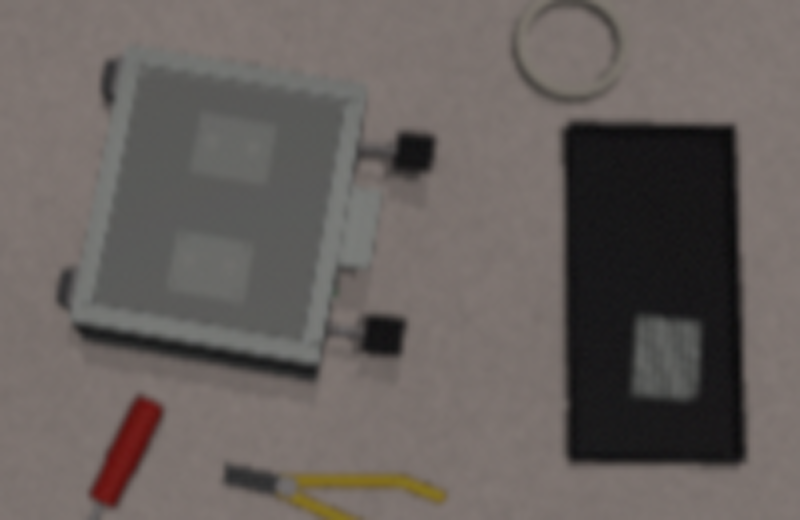

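View pics/z2.png

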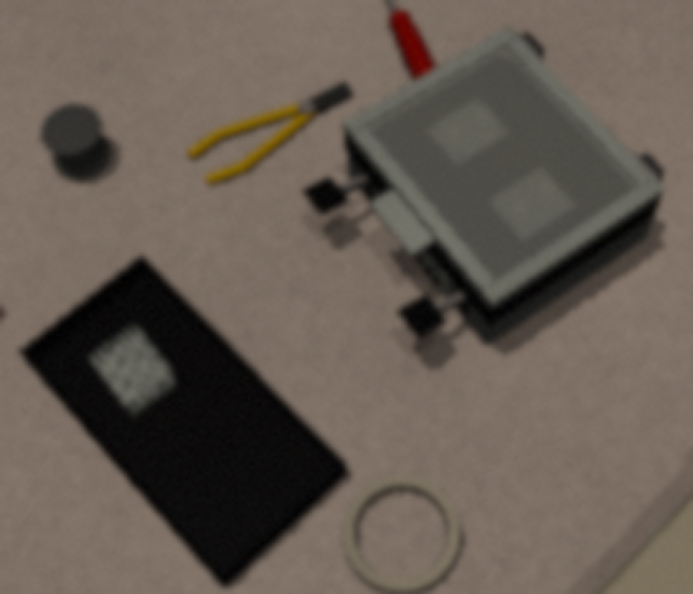

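```bash
cat > m.py <<'E'
from h import *
np.set_printoptions(precision=4,suppress=True)
c=ctrl.get_calibration('top')
f=lambda p,z: onz(c,190+(p[0]-1.5)/4,110+(p[1]-1.5)/4,z)
L=np.array([f(p,.09) for p in[(135,52),(367,92),(320,362),(75,318)]])
print(L); e=[np.linalg.norm(L[i]-L[(i+1)%4]) for i in range(4)];print(e)
cen=L.mean(0); ax=(L[0]+L[3]-L[1]-L[2]); ay=(L[2]+L[3]-L[0]-L[1])
print('lid centre',cen,'yaw',np.arctan2(ax[1],ax[0]),np.arctan2(ay[1],ay[0])+np.pi/2)
print('paddles R,L',f((413,152),.066),f((383,335),.066))
T=np.array([f(p,.025) for p in[(563,123),(737,124),(745,462),(570,464)]]);print('tray',T,T.mean(0),[np.linalg.norm(T[i]-T[(i+1)%4]) for i in range(4)])
print('tmod',[f(p,.03) for p in[(667,358),(635,315),(701,318),(698,402),(631,397)]])
print('ring',f((569,46),.019),'driver',f((125,450),.01),f((150,400),.015),'pliers',f((225,475),.01),f((445,497),.01))
print('lip',f((360,228),.08))
E
python3 m.py
```

```text
[[ 0.6978  0.0428  0.09  ]
 [ 0.6742 -0.1276  0.09  ]
 [ 0.4739 -0.1013  0.09  ]
 [ 0.498   0.0733  0.09  ]]
[np.float64(0.17203236069175057), np.float64(0.20204452382279497), np.float64(0.17621414067831354), np.float64(0.20208955409657217)]
lid centre [ 0.5859 -0.0282  0.09  ] yaw 1.4333625376537182 4.5713118607707965
paddles R,L [ 0.6374 -0.1636  0.066 ] [ 0.4997 -0.146   0.066 ]
tray [[ 0.6778 -0.2798  0.025 ]
 [ 0.6833 -0.4136  0.025 ]
 [ 0.4237 -0.4177  0.025 ]
 [ 0.4171 -0.2881  0.025 ]] [ 0.5505 -0.3498  0.025 ] [np.float64(0.13394893811742675), np.float64(0.259615813177205), np.float64(0.1297180270079103), np.float64(0.26080752649707084)]
tmod [array([ 0.4982, -0.3585,  0.03  ]), array([ 0.5297, -0.3344,  0.03  ]), array([ 0.5295, -0.3839,  0.03  ]), array([ 0.4662, -0.3816,  0.03  ]), array([ 0.4679, -0.3318,  0.03  ])]
ring [ 0.7423 -0.2848  0.019 ] driver [0.4155 0.0399 0.01  ] [0.453 0.023 0.015] pliers [ 0.4001 -0.0352  0.01  ] [ 0.3907 -0.1982  0.01  ]
lip [ 0.5747 -0.1263  0.08  ]
```

```bash
cat >> h.py <<'E'
from scipy.spatial.transform import Rotation as Ro
def st():
    s=ctrl.state(); R=Ro.from_euler('xyz',s['orientation']).as_matrix()
    print('t %.2f'%s['t'],'pos',np.round(s['position'],4),'toolx',np.round(R[:,0],3),'jaw %.3f'%np.arctan2(R[1,1],R[0,1]),'F',np.round(s['wrist_force'],1),'w %.4f'%s['width'],'j',np.round(s['joint_pos'],2)); return s,R
E
python3 -c "
from h import *
st()"
```

```text
t 0.15 pos [0.1403 0.5572 0.2048] toolx [-0.001 -0.001 -1.   ] jaw 1.324 F [-0.4 -0.5 -0.4] w 0.0940 j [ 1.2   0.28  1.51  0.    1.36 -0.12]
```

```bash
python3 -m creep '[0.14,-0.236,0.03,-0.0486,0.14,-0.236,0.03,-0.0486,0.14,-0.236,0.03,-0.0486,0.14,-0.236,0.03,-0.0486,0.14,-0.236,0.03,-0.0486,0.14,-0.236,0.03,-0.0486,0.14,-0.236,0.03,-0.0486,0.14,-0.236,0.03,-0.0486,0.14,-0.236,0.03,-0.0486,0.14,-0.236,0.03,-0.0486]' 0 20
python3 -m creep '[0.14,-0.236,0,-0.0486,0.14,-0.236,0,-0.0486,0.14,-0.236,0,-0.0486,0.14,-0.236,0,-0.0486,0.14,-0.236,0,-0.0486,0.14,-0.236,0,-0.0486,0.14,-0.236,0,-0.0486,0.14,-0.236,0,-0.0486,0.14,-0.236,0,-0.0486,0.14,-0.236,0,-0.0486]'
python3 -m creep '[0,0,0,0,0,0,0,0]'
python3 -c "
from h import *
st(); import pickle
pickle.dump(ctrl.get_calibration('wrist'),open('w1.pkl','wb')); snap('wrist','w1')"
```

```text
t: 1.15
position: [0.3508, 0.2021, 0.2506]
orientation: [1.616, 1.57, 0.637]
wrist_force: [-0.6, 0.4, 0.3]
width: 0.0939
t: 2.15
position: [0.5609, -0.1519, 0.2501]
orientation: [-2.196, 1.57, 2.379]
wrist_force: [0.5, 0.1, -0.1]
width: 0.0939
t: 2.35
position: [0.5602, -0.1507, 0.2495]
orientation: [-2.042, 1.568, 2.536]
wrist_force: [-0.1, -0.0, -0.2]
width: 0.094
t 2.35 pos [ 0.5602 -0.1507  0.2495] toolx [-0.002  0.001 -1.   ] jaw -0.135 F [-0.1 -0.  -0.2] w 0.0940 j [-0.38  0.26  1.41  0.    1.47 -0.25]
```

View pics/w1.png

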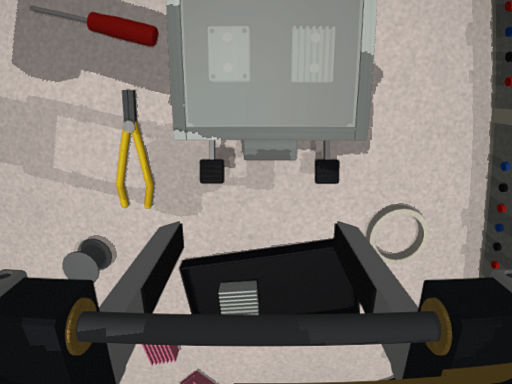

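The wrist view shows the finned module at (313,53), which is the +x side and so the fixture's right nest. The lip is at (270,150) and the paddles are at (211,170) and (327,170).

```bash
python3 - <<'E'
from h import *
import pickle
np.set_printoptions(precision=4,suppress=True)
c=pickle.load(open('w1.pkl','rb'))
im=cv2.imread('pics/w1.png')
cv2.imwrite('pics/z3.png',cv2.resize(im[100:200,160:390],None,fx=3.4,fy=3.4,interpolation=cv2.INTER_CUBIC))
print('paddles',onz(c,211.5,171,.066),onz(c,327,171,.066))
print('lip',onz(c,244,158,.079),onz(c,296,158,.079))
print('lidfront',onz(c,174,139,.09),onz(c,369,139,.09))
cen=np.array([.586,-.0275]);y=1.437
u=np.array([np.cos(y),np.sin(y)]);v=np.array([-u[1],u[0]])
for n,a,b,z in[('lipL',-114,30,76),('lipR',-114,-30,76),('PL',-129,70,66),('PR',-129,-70,66),('lidFL',-90,105,90),('lidFR',-90,-105,90)]:
    P=cen+u*a/1e3+v*b/1e3; print(n,P,proj(c,[*P,z/1e3]))
E
```

```text
paddles [ 0.503  -0.1449  0.066 ] [ 0.6392 -0.1632  0.066 ]
lip [ 0.5446 -0.1322  0.079 ] [ 0.6029 -0.14    0.079 ]
lidfront [ 0.4731 -0.099   0.09  ] [ 0.6832 -0.1272  0.09  ]
lipL [ 0.5411 -0.1365] [[241.6025 161.5679]]
lipR [ 0.6005 -0.1445] [[294.024  161.5616]]
PL [ 0.4994 -0.146 ] [[208.7019 172.32  ]]
PR [ 0.6382 -0.1647] [[326.2482 172.2998]]
lidFL [ 0.4699 -0.1027] [[171.8426 142.7483]]
lidFR [ 0.6781 -0.1307] [[364.4967 142.7523]]
```

View pics/z3.png

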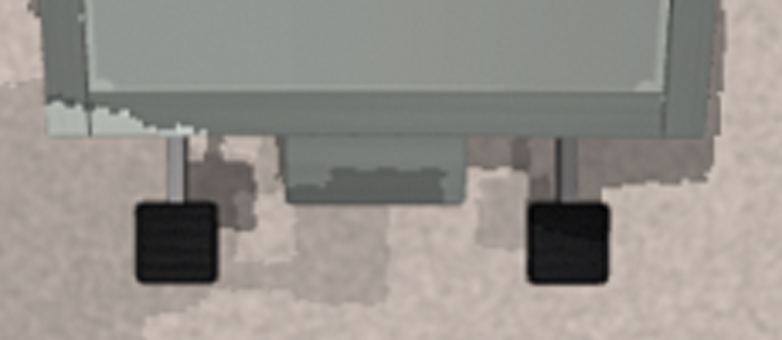

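```bash
python3 -m creep '[0.092,0.147,0,0,0,0,-0.25,0,0,0,-0.25,0,0,0,-0.25,0,0,0,-0.15,0,0,0,-0.1,0,0,0,0,0]' 0.19 20
python3 -c "
from h import *
st(); import pickle
pickle.dump(ctrl.get_calibration('wrist'),open('w2.pkl','wb')); snap('wrist','w2')"
```

```text
t: 3.1
position: [0.5717, -0.126, 0.0987]
orientation: [-1.835, 1.566, 2.746]
wrist_force: [0.1, -0.2, -0.4]
width: 0.0762
t 3.10 pos [ 0.5717 -0.126   0.0987] toolx [-0.005  0.002 -1.   ] jaw -0.132 F [ 0.1 -0.2 -0.4] w 0.0762 j [-0.34  0.37  1.64  0.    1.13 -0.2 ]
```

View pics/w2.png

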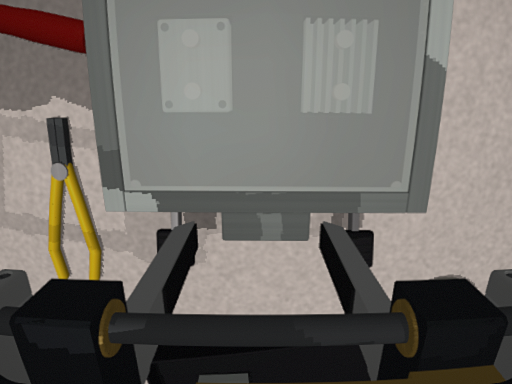

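```bash
python3 - <<'E'
from h import *
import pickle
c=pickle.load(open('w2.pkl','rb'))
for p in[(222,240.5),(309.5,240.5)]: print(onz(c,*p,.076))
for p in[(222,212),(309.5,212)]: print(onz(c,*p,.09))
st()
for z in (.076,.09): print(proj(c,[.5717,-.126,z]))
E
```

```text
[ 0.54290795 -0.13685704  0.076     ]
[ 0.6045451  -0.14489703  0.076     ]
[ 0.54900526 -0.11048881  0.09      ]
[ 0.60470757 -0.11777076  0.09      ]
t 3.15 pos [ 0.573  -0.1267  0.1002] toolx [-0.002  0.001 -1.   ] jaw -0.132 F [ 0.3 -0.6  0.7] w 0.0762 j [-0.34  0.37  1.64  0.    1.13 -0.2 ]
[[260.18742195 221.65384517]]
[[260.17445705 229.88021969]]
```

```bash
python3 -m creep '[0.01,-0.015,-0.09,0,0,0,-0.1,0,0,0,0,0]'
python3 -m creep '[0,0,0,0,0,0,0,0,0,0,0,0,0,0,0,0]' 0.6 25
python3 -c "
from h import *
st(); snap('wrist','w3')"
```

```text
t: 3.45
position: [0.5748, -0.1301, 0.0709]
orientation: [-1.774, 1.569, 2.805]
wrist_force: [0.3, 0.4, -0.1]
width: 0.0764
t: 3.85
position: [0.5758, -0.1307, 0.0728]
orientation: [1.103, 1.57, -0.602]
wrist_force: [-1.8, 0.6, 3.5]
width: 0.0596
t 3.85 pos [ 0.5758 -0.1307  0.0728] toolx [ 0.001 -0.    -1.   ] jaw -0.134 F [-1.8  0.6  3.5] w 0.0596 j [-0.34  0.4   1.67 -0.    1.07 -0.21]
```

View pics/w3.png

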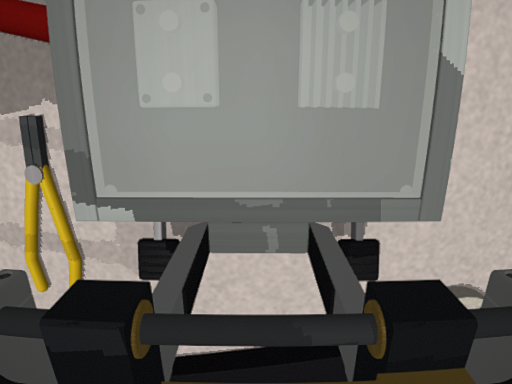

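The jaws hold the lip at 59.6 mm wide. Next I'll work out the arc.

```bash
python3 - <<'E'
import numpy as np
y=1.436;u=np.array([np.cos(y),np.sin(y)])
th=np.r_[0,np.linspace(.05,1.8,25)]-.026
x=-.194*np.cos(th);z=.194*np.sin(th)
for i in range(25): print(i,np.round(np.r_[(x[i+1]-x[i])*u,z[i+1]-z[i]]/.15,3), round(th[i+1]+.026,2))
E
```

```text
0 [-0.    -0.     0.065] 0.05
1 [0.001 0.006 0.094] 0.12
2 [0.002 0.012 0.093] 0.2
3 [0.003 0.019 0.092] 0.27
4 [0.003 0.026 0.091] 0.34
5 [0.004 0.032 0.088] 0.41
6 [0.005 0.039 0.086] 0.49
7 [0.006 0.045 0.083] 0.56
8 [0.007 0.05  0.079] 0.63
9 [0.008 0.056 0.075] 0.71
10 [0.008 0.061 0.071] 0.78
11 [0.009 0.066 0.066] 0.85
12 [0.01  0.071 0.061] 0.92
13 [0.01  0.075 0.056] 1.0
14 [0.011 0.079 0.05 ] 1.07
15 [0.011 0.082 0.044] 1.14
16 [0.012 0.085 0.038] 1.22
17 [0.012 0.088 0.032] 1.29
18 [0.012 0.09  0.025] 1.36
19 [0.012 0.092 0.019] 1.44
20 [0.013 0.093 0.012] 1.51
21 [0.013 0.093 0.005] 1.58
22 [ 0.013  0.093 -0.002] 1.65
23 [ 0.013  0.093 -0.009] 1.73
24 [ 0.012  0.092 -0.016] 1.8
```

```bash
python3 -m creep '[0,0,0.065,0,0.001,0.006,0.094,0,0.002,0.012,0.093,0,0.003,0.019,0.092,0,0.003,0.026,0.091,0]'
python3 -c "
from h import *
st(); snap('scene','s1')"
```

```text
t: 4.4
position: [0.5771, -0.121, 0.1375]
orientation: [-2.269, 1.57, 2.309]
wrist_force: [1.6, 1.7, -4.0]
width: 0.0597
t 4.40 pos [ 0.5771 -0.121   0.1375] toolx [-0.  0. -1.] jaw -0.134 F [ 1.6  1.7 -4. ] w 0.0597 j [-0.32  0.34  1.58  0.    1.22 -0.19]
```

View pics/s1.png

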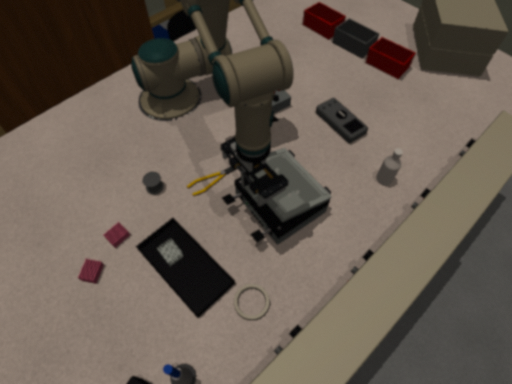

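The scene view shows the lid following the gripper, tilted up at about (285,190). I'll continue along the arc.

```bash
python3 -m creep '[0.004,0.032,0.088,0,0.005,0.039,0.086,0,0.006,0.045,0.083,0,0.007,0.05,0.079,0,0.008,0.056,0.075,0,0.008,0.061,0.071,0,0.009,0.066,0.066,0,0.01,0.071,0.061,0]'
python3 -c "
from h import *
st(); snap('wrist','w4')"
```

```text
t: 5.25
position: [0.5857, -0.0577, 0.2297]
orientation: [0.376, 1.57, -1.329]
wrist_force: [1.0, -0.7, -3.3]
width: 0.0594
t 5.25 pos [ 0.5857 -0.0577  0.2297] toolx [ 0.    -0.001 -1.   ] jaw -0.134 F [ 1.  -0.7 -3.3] w 0.0594 j [-0.22  0.28  1.43 -0.    1.42 -0.08]
```

View pics/w4.png

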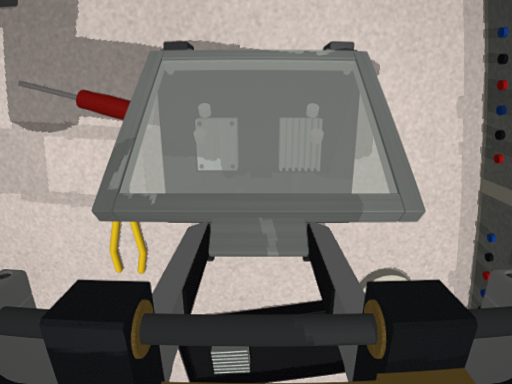

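The lid is at about 0.9 rad with its lip held at (258,238). Continuing.

```bash
python3 -m creep '[0.01,0.075,0.056,0,0.011,0.079,0.05,0,0.011,0.082,0.044,0,0.012,0.085,0.038,0,0.012,0.088,0.032,0,0.012,0.09,0.025,0,0.012,0.092,0.019,0]'
python3 -m creep '[0.013,0.093,0.012,0,0.013,0.093,0.005,0,0.013,0.093,-0.002,0,0.013,0.093,-0.009,0,0.012,0.092,-0.016,0,0,0,0,0]'
python3 -c "
from h import *
st(); snap('wrist','w5');snap('scene','s5')"
```

```text
t: 6.0
position: [0.5979, 0.0317, 0.27]
orientation: [1.575, 1.569, -0.13]
wrist_force: [-1.1, -2.1, 6.3]
width: 0.0594
t: 6.6
position: [0.608, 0.1055, 0.2691]
orientation: [2.734, 1.563, 1.032]
wrist_force: [-1.7, 2.2, 10.1]
width: 0.059
t 6.60 pos [0.608  0.1055 0.2691] toolx [ 0.004  0.007 -1.   ] jaw -0.131 F [-1.7  2.2 10.1] w 0.0590 j [0.06 0.31 1.3  0.01 1.53 0.19]
```

View pics/w5.png

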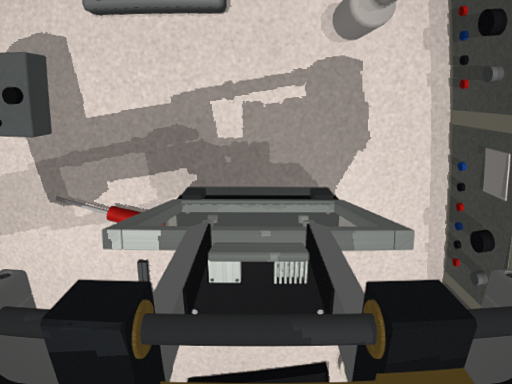

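View pics/s5.png

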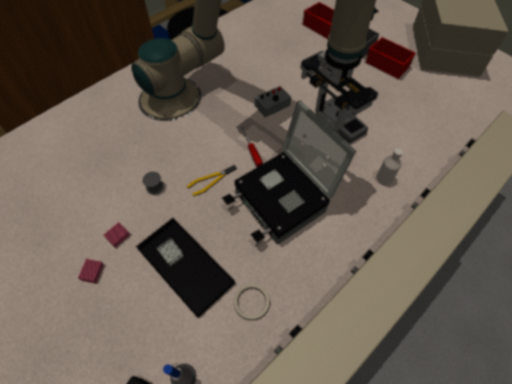

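The lid is past upright in both views. I'll release it and lift straight up.

```bash
python3 -m creep '[0,0,0,0,0,0,0,0,0,0,0,0]' 0.15
python3 -m creep '[0,0,0.1,0,0,0,0.2,0,0,0,0.2,0,0,0,0,0,0,0,0,0]'
python3 -c "
from h import *
st(); snap('scene','s6');snap('top','t6');snap('wrist','w6')"
```

```text
t: 7.0
position: [0.607, 0.1012, 0.266]
orientation: [-2.26, 1.569, 2.319]
wrist_force: [0.8, -0.1, 0.0]
width: 0.0787
t: 7.5
position: [0.6074, 0.1003, 0.3414]
orientation: [2.753, 1.57, 1.048]
wrist_force: [-1.2, 0.1, 0.5]
width: 0.0797
t 7.50 pos [0.6074 0.1003 0.3414] toolx [ 0.     0.001 -1.   ] jaw -0.134 F [-1.2  0.1  0.5] w 0.0797 j [0.05 0.3  1.14 0.   1.7  0.18]
```

View pics/s6.png

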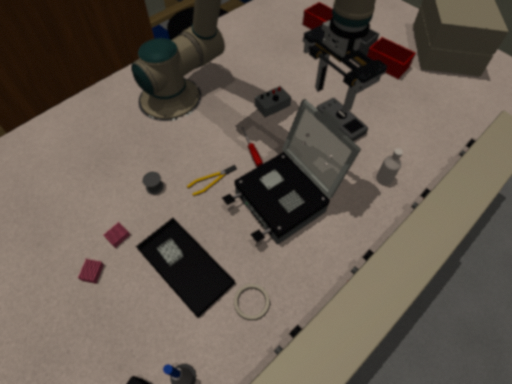

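View pics/w6.png

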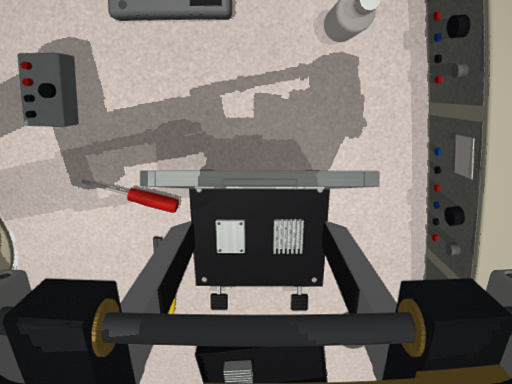

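The lid stands open on its own with no contact. Both nests are visible, with the finned module at (288,236). I'll close the fingers and move over the right paddle.

```bash
python3 -m creep '[0.037,-0.297,0,0,0.037,-0.297,0,0,0.037,-0.297,0,0,0.037,-0.297,0,0,0.037,-0.297,0,0,0.037,-0.297,0,0,0,0,-0.24,0,0,0,-0.24,0,0,0,-0.24,0,0,0,-0.24,0]' 1 20
python3 -m creep '[0,0,-0.24,0,0,0,-0.2,0,0,0,-0.14,0,0,0,0,0]'
python3 -c "
from h import *
st(); snap('wrist','w7');snap('scene','s7')"
```

```text
t: 8.65
position: [0.6396, -0.1671, 0.1948]
orientation: [-1.897, 1.568, 2.681]
wrist_force: [-0.1, -0.1, 0.5]
width: 0.0036
t: 9.05
position: [0.6371, -0.1659, 0.1057]
orientation: [-1.807, 1.561, 2.772]
wrist_force: [0.7, -1.1, -0.0]
width: 0.0004
t 9.05 pos [ 0.6371 -0.1659  0.1057] toolx [-0.009  0.004 -1.   ] jaw -0.134 F [ 0.7 -1.1 -0. ] w 0.0004 j [-0.36  0.47  1.46  0.    1.23 -0.23]
```

View pics/w7.png

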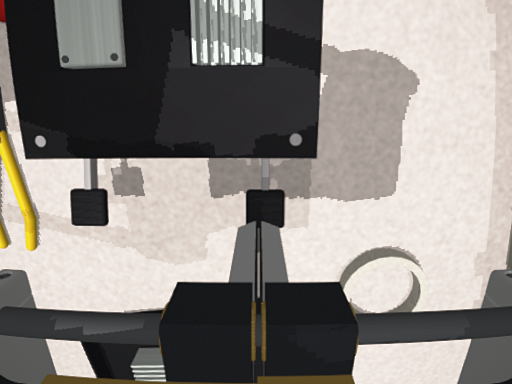

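```bash
python3 - <<'E'
from h import *
c=ctrl.get_calibration('wrist'); s,_=st()
print(onz(c,265,208,.066),onz(c,89,207,.066),proj(c,[*s['position'][:2],.066]))
E
```

```text
t 9.15 pos [ 0.6402 -0.167   0.11  ] toolx [-0.002  0.001 -1.   ] jaw -0.134 F [0.1 0.7 0.8] w 0.0005 j [-0.36  0.47  1.45  0.    1.23 -0.23]
[ 0.64423748 -0.16521856  0.066     ] [ 0.50847178 -0.14662602  0.066     ] [[260.01281922 210.86842851]]
```

```bash
python3 -m creep '[0.02,-0.007,-0.15,0,0,0,-0.12,0,0,0,-0.07,0,0,0,-0.07,0,0,0,-0.07,0,0,0,-0.06,0]'
python3 -c "
from h import *
st()"
```

```text
t: 9.75
position: [0.6447, -0.1709, 0.0323]
orientation: [0.715, 1.565, -0.989]
wrist_force: [-3.0, -3.7, 6.6]
width: 0.0004
t 9.75 pos [ 0.6447 -0.1709  0.0323] toolx [ 0.003 -0.005 -1.   ] jaw -0.133 F [-3.  -3.7  6.6] w 0.0004 j [-0.36  0.54  1.54 -0.    1.06 -0.23]
```

```bash
python3 -m creep '[0,0,-0.06,0,0,0,0,0]'
python3 -m creep '[0,0,-0.03,0,0,0,0,0]'
python3 -m creep '[0,0,-0.03,0,0,0,0,0]'
python3 -c "
from h import *
st(); snap('wrist','w8')"
```

```text
t: 9.95
position: [0.6448, -0.1699, 0.0233]
orientation: [0.945, 1.566, -0.759]
wrist_force: [-2.2, -1.7, 5.6]
width: 0.0002
t: 10.15
position: [0.645, -0.1699, 0.0225]
orientation: [1.03, 1.565, -0.674]
wrist_force: [-6.8, -1.4, 23.2]
width: 0.0003
t: 10.35
position: [0.6451, -0.1699, 0.0219]
orientation: [1.096, 1.563, -0.608]
wrist_force: [-11.6, 1.0, 41.1]
width: 0.0006
t 10.35 pos [ 0.6451 -0.1699  0.0219] toolx [ 0.006 -0.004 -1.   ] jaw -0.133 F [-11.6   1.   41.1] w 0.0006 j [-0.36  0.54  1.55 -0.    1.04 -0.23]
```

View pics/w8.png

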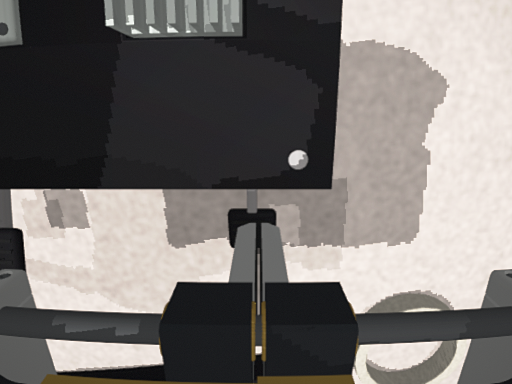

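The lever is at its stop, with the paddle force climbing and no further travel. I'll raise the tool, open it and look at the module.

```bash
python3 -m creep '[0,0,0.1,0,0,0,0.2,0,0,0,0.25,0,0,0,0.25,0,0,0.1,0.25,0,0,0.1,0.25,0,-0.07,0.15,0.2,0,0,0,0,0,0,0,0,0]'
python3 -m creep '[0,0,0,0,0,0,0,0]' 0.2
python3 -c "
from h import *
st(); import pickle
pickle.dump(ctrl.get_calibration('wrist'),open('w9.pkl','wb')); snap('wrist','w9')"
```

```text
t: 11.3
position: [0.6336, -0.1157, 0.2384]
orientation: [1.307, 1.567, -0.397]
wrist_force: [0.3, 0.0, -0.8]
width: 0.0005
t: 11.5
position: [0.6325, -0.1163, 0.2348]
orientation: [-1.625, 1.568, 2.952]
wrist_force: [-0.2, 0.3, -0.2]
width: 0.013
t 11.50 pos [ 0.6325 -0.1163  0.2348] toolx [-0.003  0.001 -1.   ] jaw -0.135 F [-0.2  0.3 -0.2] w 0.0130 j [-0.29  0.37  1.29 -0.    1.48 -0.15]
```

View pics/w9.png

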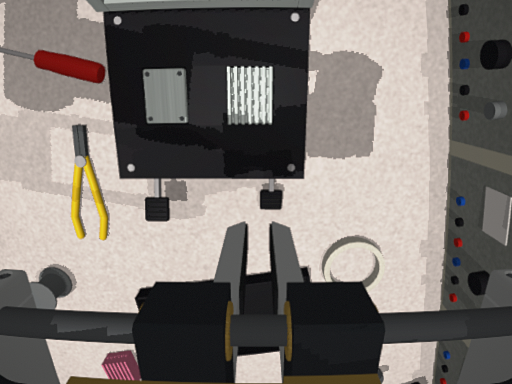

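```bash
python3 - <<'E'
from h import *
import pickle
c=pickle.load(open('w9.pkl','rb')); im=cv2.imread('pics/w9.png')
cv2.imwrite('pics/z4.png',cv2.resize(im[50:140,130:300],None,fx=4.5,fy=4.5,interpolation=cv2.INTER_CUBIC))
g=im.max(2); sub=g[50:140,200:295]; m=(sub>110).astype(np.uint8); m=cv2.morphologyEx(m,cv2.MORPH_CLOSE,np.ones((7,7)))
cs=cv2.findContours(m,0,2)[0]; k=max(cs,key=cv2.contourArea); r=cv2.minAreaRect(k+np.array([200,50])); print(r)
b=cv2.boxPoints(r);W=np.array([onz(c,*p,.09) for p in b]);print(W,W.mean(0),[np.linalg.norm(W[i]-W[i-1]) for i in range(4)])
for n,p in [('screw holes',q) for q in((118,20),(295,17),(131,168),(291,168))]: print(onz(c,*p,.072))
E
```

```text
((249.5, 94.5), (57.0, 45.0), 90.0)
[[ 6.15564775e-01 -1.73053349e-04  9.00000000e-02]
 [ 6.59168846e-01 -6.19910661e-03  9.00000000e-02]
 [ 6.52278037e-01 -6.11023916e-02  9.00000000e-02]
 [ 6.06847341e-01 -5.49009109e-02  9.00000000e-02]] [ 0.63346475 -0.03059387  0.09      ] [np.float64(0.05541779553178188), np.float64(0.0440184999818221), np.float64(0.055334021777416094), np.float64(0.04585200662584747)]
[0.51017934 0.06398395 0.072     ]
[0.68890082 0.03937579 0.072     ]
[ 0.48849426 -0.09018138  0.072     ]
[ 0.66768594 -0.11466875  0.072     ]
```

View pics/z4.png

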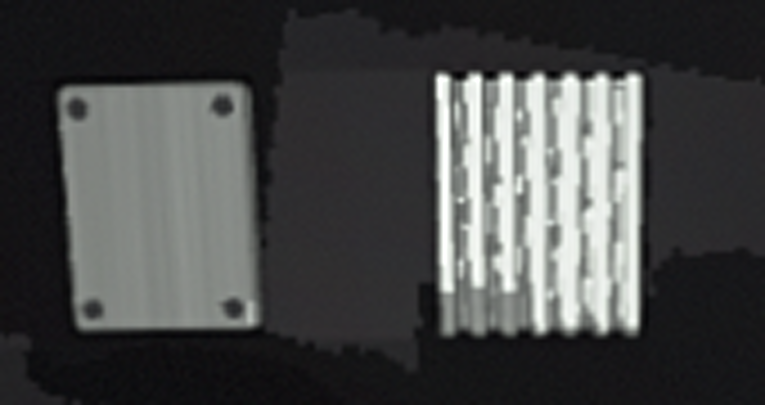

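```bash
python3 -m creep '[0,0.19,0,0,0,0.19,0,0,0,0.18,-0.2,0,0,0,-0.2,0,0,0,-0.1,0,0,0,0,0,0,0,0,0]' 0.32
python3 -c "
from h import *
s,_=st(); c=ctrl.get_calibration('wrist'); print(-np.array(c['R']).T@c['t']); snap('wrist','w10')"
```

```text
t: 12.25
position: [0.6332, -0.0321, 0.1612]
orientation: [-1.585, 1.57, 2.993]
wrist_force: [-0.2, -0.3, 0.6]
width: 0.064
t 12.25 pos [ 0.6332 -0.0321  0.1612] toolx [-0.001  0.    -1.   ] jaw -0.135 F [-0.2 -0.3  0.6] w 0.0640 j [-0.16  0.39  1.44 -0.    1.31 -0.03]
[0.64376643 0.05161404 0.3416726 ]
```

View pics/w10.png

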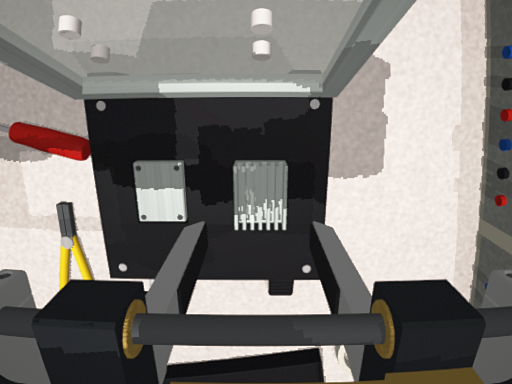

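The fingers straddle the module at (260,195). Going down to grip.

```bash
python3 -m creep '[0,0,-0.2,0,0,0,-0.2,0,0,0,-0.1,0,0,0,-0.07,0,0,0,0,0]'
python3 -m creep '[0,0,0,0,0,0,0,0,0,0,0,0,0,0,0,0]' 0.8 25
python3 -c "
from h import *
s,_=st();snap('wrist','w11')"
```

```text
t: 12.8
position: [0.633, -0.032, 0.0758]
orientation: [-1.586, 1.57, 2.992]
wrist_force: [-0.4, -0.6, -0.7]
width: 0.0639
t: 13.2
position: [0.6341, -0.0319, 0.0774]
orientation: [1.524, 1.568, -0.181]
wrist_force: [0.2, -0.3, 3.3]
width: 0.0438
t 13.20 pos [ 0.6341 -0.0319  0.0774] toolx [ 0.003 -0.001 -1.   ] jaw -0.134 F [ 0.2 -0.3  3.3] w 0.0438 j [-0.16  0.45  1.56 -0.    1.12 -0.03]
```

View pics/w11.png

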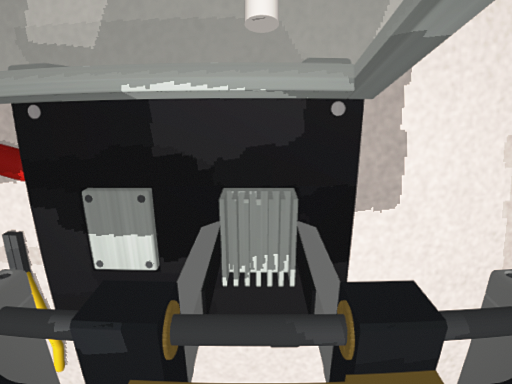

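```bash
python3 -m creep '[0,0,0.05,0,0,0,0.1,0,0,0,0.15,0,0,0,0.2,0,0,0,0.2,0,0,0,0.15,0,0,0,0,0]'
python3 -c "
from h import *
s,_=st();snap('wrist','w12')"
```

```text
t: 13.95
position: [0.6347, -0.0319, 0.2074]
orientation: [1.548, 1.564, -0.157]
wrist_force: [0.6, -0.7, -1.0]
width: 0.0443
t 13.95 pos [ 0.6347 -0.0319  0.2074] toolx [ 0.006 -0.001 -1.   ] jaw -0.134 F [ 0.6 -0.7 -1. ] w 0.0443 j [-0.16  0.36  1.37  0.    1.4  -0.03]
```

View pics/w12.png

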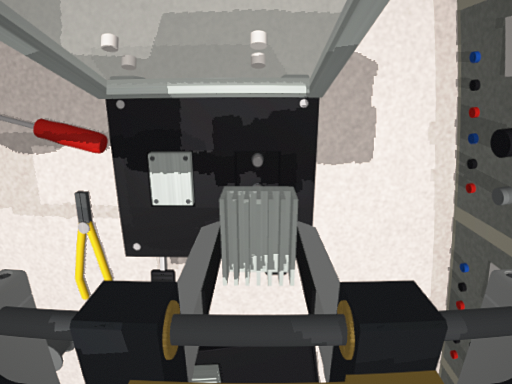

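The module is held, the right nest is empty and the reference module is still seated at (171,178). Moving over the tray.

```bash
python3 -m creep '[-0.024,-0.15,0,0.013,-0.024,-0.25,0,0.013,-0.024,-0.3,0,0.013,-0.024,-0.3,0,0.013,-0.024,-0.3,0,0.013,-0.024,-0.3,0,0.013,-0.024,-0.3,0,0.013,-0.024,-0.207,0,0.014,0,0,0,0,0,0,0,0]'
python3 -c "
from h import *
s,_=st();snap('wrist','w13');snap('top','t13')
im=cv2.imread('pics/t13.png');cv2.imwrite('pics/z5.png',cv2.resize(im[110:240,190:390],None,fx=4,fy=4,interpolation=cv2.INTER_CUBIC))"
```

```text
t: 15.0
position: [0.603, -0.3475, 0.201]
orientation: [-2.38, 1.566, 2.354]
wrist_force: [-1.2, -0.6, -0.7]
width: 0.0443
t 15.00 pos [ 0.603  -0.3475  0.201 ] toolx [-0.004  0.004 -1.   ] jaw 0.022 F [-1.2 -0.6 -0.7] w 0.0443 j [-0.62  0.47  1.22  0.    1.46 -0.64]
```

View pics/w13.png

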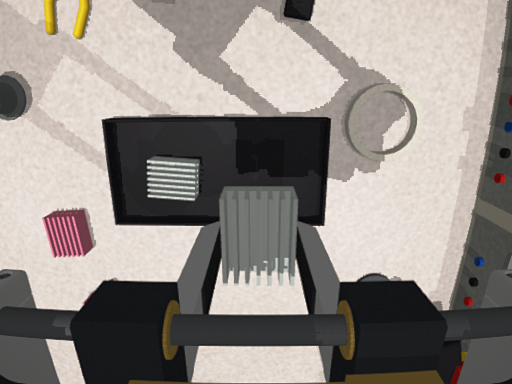

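View pics/z5.png

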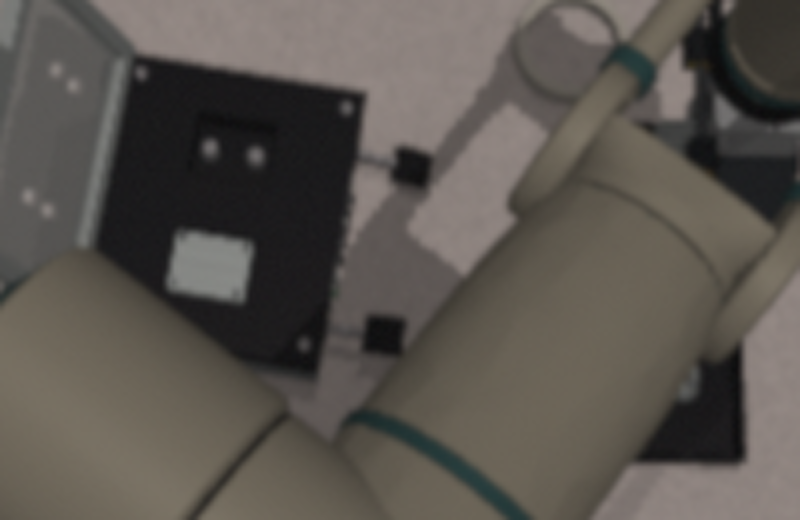

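```bash
python3 - <<'E'
from h import *
np.set_printoptions(precision=4,suppress=True)
c=ctrl.get_calibration('wrist'); s,_=st()
T=np.array([onz(c,*p,.025) for p in[(104,120),(330,118),(325,225),(117,225)]]);print(T,T.mean(0))
T=np.array([onz(c,*p,.030) for p in[(147,158),(200,160),(198,200),(147,197)]]);print(T,T.mean(0))
print(proj(c,[.605,-.349,.03]))
E
```

```text
t 15.10 pos [ 0.6038 -0.3462  0.2023] toolx [-0.002  0.002 -1.   ] jaw 0.024 F [-0.4  0.3 -1.2] w 0.0439 j [-0.62  0.46  1.22  0.    1.46 -0.65]
[[ 0.4244 -0.2902  0.025 ]
 [ 0.6811 -0.2832  0.025 ]
 [ 0.686  -0.4122  0.025 ]
 [ 0.4268 -0.4195  0.025 ]] [ 0.5546 -0.3513  0.025 ]
[[ 0.4739 -0.3326  0.03  ]
 [ 0.5354 -0.3337  0.03  ]
 [ 0.5316 -0.3819  0.03  ]
 [ 0.4703 -0.3798  0.03  ]] [ 0.5028 -0.357   0.03  ]
[[260.606  174.4446]]
```

```bash
python3 -m creep '[0.02,-0.02,-0.15,0,0,0,-0.25,0,0,0,-0.25,0,0,0,-0.2,0,0,0,-0.13,0,0,0,-0.1,0,0,0,0,0,0,0,0,0]'
python3 -c "
from h import *
s,_=st();snap('wrist','w14')"
```

```text
t: 15.9
position: [0.6079, -0.3503, 0.0423]
orientation: [1.078, 1.57, -0.468]
wrist_force: [0.4, -1.1, -1.6]
width: 0.0438
t 15.90 pos [ 0.6079 -0.3503  0.0423] toolx [ 0.001 -0.    -1.   ] jaw 0.024 F [ 0.4 -1.1 -1.6] w 0.0438 j [-0.62  0.57  1.43  0.    1.13 -0.65]
```

View pics/w14.png

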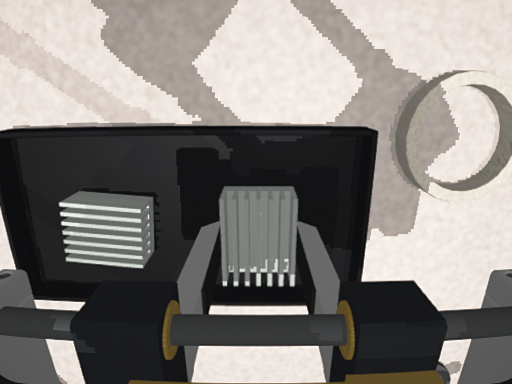

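The module sits inside the tray outline, clear of the one already there. I'll lower it slowly until it makes contact.

```bash
python3 -m creep '[0,0,-0.05,0,0,0,-0.04,0,0,0,-0.03,0,0,0,-0.02,0,0,0,0,0,0,0,0,0]'
python3 -m creep '[0,0,-0.015,0,0,0,0,0,0,0,0,0]'
```

```text
t: 16.55
position: [0.6073, -0.3509, 0.0206]
orientation: [2.9, 1.571, 1.352]
wrist_force: [-0.4, 0.9, -1.4]
width: 0.0437
t: 16.85
position: [0.6073, -0.3508, 0.0185]
orientation: [1.773, 1.571, 0.225]
wrist_force: [-0.5, -0.1, -1.6]
width: 0.0438
```

```bash
python3 -m creep '[0,0,-0.007,0,0,0,0,0]'
python3 -m creep '[0,0,-0.007,0,0,0,0,0]'
```

```text
t: 17.05
position: [0.6075, -0.3509, 0.0176]
orientation: [1.009, 1.57, -0.538]
wrist_force: [-0.0, 0.3, -1.3]
width: 0.0438
t: 17.25
position: [0.6075, -0.3509, 0.0176]
orientation: [0.885, 1.57, -0.663]
wrist_force: [-2.0, 0.3, 4.9]
width: 0.0436
```

Contact is made: the force sign flipped to about +5 N and z stopped. Releasing.

```bash
python3 -m creep '[0,0,0,0,0,0,0,0,0,0,0,0]' 0.34
python3 -m creep '[0,0,0.05,0,0,0,0.1,0,0,0,0.2,0,0,0,0.25,0,0,0,0.25,0,0,0,0.25,0,0,0,0.1,0,0,0,0,0,0,0,0,0]'
python3 -c "
from h import *
s,_=st();snap('wrist','w15');snap('scene','s15');snap('top','t15')
im=cv2.imread('pics/s15.png');cv2.imwrite('pics/z6.png',cv2.resize(im[90:320,130:390],None,fx=2.6,fy=2.6,interpolation=cv2.INTER_CUBIC))"
```

```text
t: 17.55
position: [0.6073, -0.3508, 0.0161]
orientation: [-2.981, 1.571, 1.755]
wrist_force: [-0.5, -0.7, 0.3]
width: 0.0614
t: 18.45
position: [0.6071, -0.3507, 0.1968]
orientation: [0.935, 1.57, -0.612]
wrist_force: [-1.0, -0.1, -0.3]
width: 0.062
t 18.45 pos [ 0.6071 -0.3507  0.1968] toolx [ 0.001 -0.    -1.   ] jaw 0.023 F [-1.  -0.1 -0.3] w 0.0620 j [-0.62  0.47  1.22  0.    1.45 -0.65]
```

View pics/w15.png

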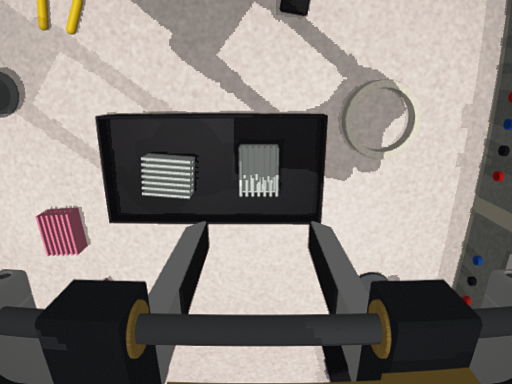

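View pics/z6.png

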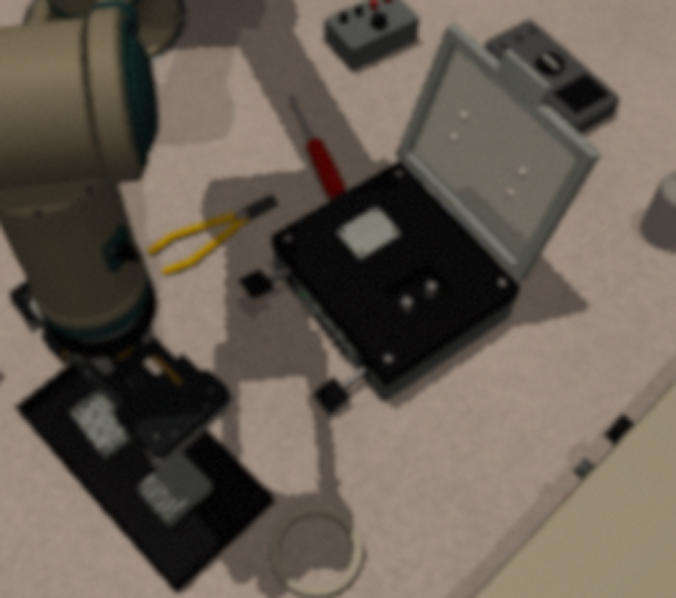

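The module lies in the tray at (259,170), fins up and clear of the other one at (168,176). The lid is open and the reference module is seated, so I'm handing in.

```bash
python3 -c "
from h import *
print(ctrl.finish_job())"
```

```text
the job is handed in; nothing more can be done
None
```

The job is done and handed in at about 18.6 s of the 64 s allowed; it reports no verdict.

- **Lid:** I gripped its lip across the sides, because the tool can only point down and could not push from below. I swung it past upright to roughly 1.8 rad and let go, and it stayed open by itself.
- **Lever:** The finned module was in the right nest. I pressed the right lever to its stop with shut fingers. The wrist force reached about 41 N vertically there, borne on the fingertips and well under the 120 N wrist limit. The module rose.
- **Module:** I gripped it at 43.8 mm wide and lifted it out. I lowered it into the tray until it touched the floor at about 5 N, then released it. It lies about 90° to the module already there.

The last pictures show the module fins up in the tray with a clear gap to the other one, and the lid open. The reference module is seated. The pliers, screwdriver, tape, multimeter and decade box showed no disturbance by eye; I did not measure them or check the spool and bottle separately. No check failed. The camera estimates of fixture and tray positions differed by 2–5 mm between views, and I used the wrist views where they disagreed.

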